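# Pack the short reagent bottle into the hasped transport chest

## Robot

A 6-joint arm with a two-finger parallel gripper is mounted at the origin on a cart in front of the work surface, level with it; the furniture and walls round the work are solid. World frame = base frame: x ahead of the robot, y to its left, z up, the work surface at z = 0. Lengths are in m, angles in rad, forces in N, time in s.
With the tool pointing down it reaches from about 0.4 to 0.825 m from the base axis. Payload 7 kg.
Tool frame: the origin (TCP) lies midway between the tips of the shut fingers; the grasp point (between the pads) lies 19 mm behind it; z points along the fingers, y is the line along which they close (so a half turn about z gives the same grasp; the last joint's range is limited). The gripper opens to 88 mm and grips with 3 to 60 N. Pads are 19 mm wide; open, the fingers measure 130 mm over their backs; the gripper's body (78 mm by 193 mm) begins 47 mm behind the grasp point.
Start: joints at [1.615, 0.359, 0.012, 0, -1.224, -0.288], TCP at [0.163, 0.655, 0.227] pointing down, gripper open.
Joint ranges: [-3.07, 3.07], [-1.43, 2.12], [-1.02, 1.25], [-3.03, 1.67], [-3.05, -0], [-3.03, 3.03]. Speed limits (rad/s): [2.39, 2.39, 3.01, 3.14, 3.14, 3.14].

## Interface

Orientations are given as a unit quaternion [x, y, z, w].
In Python, from cell import bot gives the robot as it stands. The module is installed in compiled form; this text tells all that it offers.
- The arm moves only by the tool jog_arm, never from a script. Its argument "series" is a list of rows, each a list of 6 numbers: the shift along the world's x, y, z in m, then the turn, a rotation vector about the world's x, y, z in rad. In form: [[dx, dy, dz, rx, ry, rz], ...]. A call has 1 to 8 rows; each row is the pose to reach, as a shift and turn from the pose commanded when the call began; what a row does not reach only later rows make up. A row lasts 1/10 s, in which the tool goes at most 50 mm and 8.59 degrees, less where a joint would pass 70% of its speed; a pose out of reach is approached as far as the arm can. A call with a gripper value outside its range is refused whole. "jaw" is the closure, from 0 (fully open) to 1 (shut), set as the call begins (left out, the last holds). The fingers move at their own pace and stop on an object; "newtons" is the grip in N (left out, the last holds). Time passes only in rows, so rows that repeat a pose let the fingers close. It gives the time, the measured TCP pose, the force, the opening and the grip force at its end, in the units of the state.
- bot.read_state(): the state, without advancing time (a new reading comes with each control period).
- bot.read_camera(name): name is "scene" or "top" or "wrist"; returns a dict with "frame" (420x560x3 uint8, red, green, blue), "range_z" (420x560 float32, m along the optical axis (not along the pixel's ray), 0 where there is no reading), "fovy" (degrees; the focal length in pixels is half the picture's height over the tangent of half this angle, whatever the lens; pixels are square), "cx", "cy" (the principal point, pixels), "k1" (the pictures are not rectified: a ray, as slopes to the right and down, at radius r is drawn at 1 + k1 r^2 times it, then the intrinsics apply), "position" and "rotation" of the camera in the world; the wrist camera has in their place "mount" (4x4, takes a point from camera to tool coordinates, whose origin is the TCP and whose axes are the flange's). Camera axes: x right, y down, z forward; pixel columns grow to the right and rows downward; lengths in m; the calibration is good to about 2 mm. A picture is of the moment at which its call begins: read the wrist's pose just before it.
- bot.hand_in(): hands the job in; it is judged then, once.
The state is a dict: "time_s": time; "joint_pos": joint angles; "qvel": joint speeds; "effort": joint torques, N m; "tcp_pos": TCP position; "ee_rot": TCP orientation; "ft_force": force on the tool from outside, world axes, zero at the start; "moment": the same for the moment, N m; "grip_width": finger opening in m; "finger_force": force on a finger pad.
Only numpy, scipy, OpenCV 4.12 (cv2) and the standard library are available. Lean on these libraries where they do the work, as an engineer would, in place of code of your own. Each camera call takes 0.05 s, during which the arm holds its last target. There are 200 camera calls.

## Task

Pack the shorter of the two reagent bottles standing either side of the grey transport chest: flip the hasp off its staple and swing it right back over the top while the lid is still shut, then raise the lid all the way back to its stop, where it stays open by itself, and stand the bottle upright on the chest's floor. Leave the lid open and the hasp folded back, and do not push aside or knock over the other loose things on the bench.

Things in the scene. Friction and masses are not known exactly. Their poses are not given: they have to be found in the camera images.
- chest: Grey metal chest, fixed: 130 mm deep (x), 300 wide (y), rim 115 mm above the bench, lid top 142 mm. Origin: centre of its underside, on the bench. x points from its front (facing the robot) to its rear, y to its left seen from the robot, z up. Walls 6 mm thick; inside is one open bay 118 x 288 mm, its floor 10 mm above the bench.
- chest_floor (a point): Centre of the chest's inner floor, 10 mm above the bench.
- hasp (a joint): Hasp angle about its pin: 0 hanging over the staple, 1.57 sticking out to the front, 3.14 standing straight up (lid shut), 3.6 (stop) leaning back over the lid. Easy hinge, no spring, 110 g: let go short of about 2.8 with the lid shut it falls back over the staple; beyond about 2.9 it falls to the stop and stays.
- hasp_pin (a point): Middle of the hasp's pin (hinge axis along the chest's y), at the top front edge of the lid, 4 mm in front of it, in the middle of the width; it moves with the lid.
- hasp_grip (a point): Centre of the hasp's black grip roller, 20 mm across, 18 mm long, axis along chest y, swivelling freely on the end of a bent 8 mm bar at the strap's end (strap 40 x 82 x 4 mm). Pinch its flat ends from above; the hasp then swings freely between the fingers. Hasp on staple: 45 mm in front of and 50 mm below the pin (92 mm above the bench).
- lid (a joint): Opening angle of the lid about its hinge at the chest's rear rim, 0 shut, 1.75 (stop) fully open, leaning back. It weighs about 700 g with the hasp, has slight friction and no spring: let go beyond about 1.3 (hasp folded back) it falls back to the stop and stays; short of about 1.2 it falls shut.
- lid_hinge (a point): Middle of the lid's hinge line, at the chest's rear rim (65 mm behind the chest's centre, 115 mm above the bench; axis along the chest's y); fixed to the chest.
- lid_tab_left (a point): Centre of the left lid tab's black boss, a disc 20 mm across, 14 mm thick, axis along chest y, on a 12 mm bar 35 mm in front of the lid, 120 mm left of its middle. Shut: 128 mm above the bench, 165 mm in front of and 13 mm above the lid's hinge. Pinch its flat sides from above; it turns between the fingers as the lid rises.
- lid_tab_right (a point): The same on the right lid tab, 120 mm right of the lid's middle. Either tab lifts the lid; a wall shelf overhangs the far right part of the bench, so there is more room for the wrist at the left tab.
- bottle_short_center (a point): Centre (half-way up) of the shorter reagent bottle, loose, upright, about 0.26 kg: 126 mm tall, body 63 mm across up to 77 mm above its underside, screw cap 28 mm across from 79 to 124 mm. Its z axis runs up through the cap. It stands left or right of the chest, the taller bottle on the other side.
- bottle_tall: The taller reagent bottle, 152 mm tall, 68 mm in diameter, loose; stays where it is. Origin: centre of its underside.
- timer: Digital bench timer, 30 x 66 x 59 mm, loose; stays where it is. Origin: centre of its underside.
- beaker: Beaker with used tips, 72 mm in diameter, 88 mm tall, loose; stays where it is. Origin: centre of its underside.
- flask: Small culture flask lying flat, 50 x 102 x 32 mm, loose, in front of the chest; stays where it is. Origin: centre of its underside.
- bottle_short: The shorter reagent bottle as a whole (same bottle as above); origin: centre of its underside.
- staple (a point): Front end of the staple, a steel loop 6 mm wide and 24 mm high (80 to 104 mm above the bench) that projects 19 mm from the middle of the chest's front through the hasp's slot. While the hasp is on it, it holds the lid shut (at most about 0.05 rad of play).
Mind the look-alikes: they are no part of the job. What is shaped like the bottle_short but purple is not meant.

How it is judged:
On the way, in this order (a step that is already met when the one before it is completed fails the run):
1. the hasp is off its staple and swung right back over the lid, with the lid still shut (value of joint hasp above 3 rad and value of joint lid below 0.15 rad), for 0.2 s.
2. the lid has been raised fully, with the hasp still folded back (value of joint lid above 1.5 rad and value of joint hasp above 2.7 rad), for 0.2 s.
At the end, for the whole second after the job is handed in: The short bottle stands upright (within 0.12 rad) at rest on the chest's floor, its centre 65 to 80 mm above the bench and inside the walls; the lid stands open past 1.5 rad and the hasp is still folded back past 2.7 rad (all of step 2 and x of bottle_short_center in the frame of chest between -0.035 and 0.035 m and y of bottle_short_center in the frame of chest between -0.12 and 0.12 m and z of bottle_short_center in the frame of chest between 0.065 and 0.08 m and angle between bottle_short_center's own z axis and vertical below 0.12 rad and linear speed of bottle_short below 0.03 m/s); the robot touches nothing.
It fails at once if another loose thing (tall bottle, timer, beaker or flask) is pushed more than 30 mm from its place or knocked over (distance of any of bottle_tall, timer, beaker, flask from where it was at the start of the episode above 0.03 m or angle between any of bottle_tall, timer, beaker, flask's own z axis and vertical above 0.5 rad).
It fails at once if the short bottle is tipped over (angle between bottle_short_center's own z axis and vertical above 0.7 rad).
It also fails if it takes over 69 s, if anything falls off the work surface, if the arm or the gripper's body presses on something with over 40 N, if the wrist force passes 120 N, or if a joint passes its speed limit or range.

## Working session

There is one attempt and no reset: what is moved stays moved. The work goes in short steps, Python scripts to look and compute and a tool call to move; the robot and the scene stay as the last step left them, time stands still between calls to the robot, and variables do not carry over. Pictures are saved under pics/ and viewed, at most 10 in all, crops included, and the job is handed in when it is done.

Besides the shell and the picture viewer there is one more tool, called after "Request:" as name([rows], argument=value, ...), one row to a line, values as JSON. jog_arm: Moves the arm, as the interface text tells. Its arguments: {"type":"object","properties":{"series":{"type":"array","items":{"type":"array","items":{"type":"number"}}},"jaw":{"type":"number"},"newtons":{"type":"number"}},"required":["series"]}

```bash
mkdir -p pics; cat > h.py <<'E'
import numpy as np, cv2, pickle
from cell import bot
from scipy.spatial.transform import Rotation as R
def grab(n):
    s=bot.read_state(); c=bot.read_camera(n)
    if n=='wrist':
        T=np.eye(4); T[:3,:3]=R.from_quat(s['ee_rot']).as_matrix(); T[:3,3]=s['tcp_pos']
        c['T']=T@np.array(c['mount'])
    else:
        T=np.eye(4); r=np.array(c['rotation']); T[:3,:3]=r if r.shape==(3,3) else R.from_quat(r).as_matrix(); T[:3,3]=c['position']; c['T']=T
    pickle.dump(c,open(n+'.pkl','wb')); return c
def load(n): return pickle.load(open(n+'.pkl','rb'))
def K(c):
    f=210/np.tan(np.radians(c['fovy'])/2); return f
def cloud(c):
    f=K(c); v,u=np.mgrid[0:420,0:560]
    d=np.stack([(u-c['cx'])/f,(v-c['cy'])/f],-1); x=d.copy()
    for _ in range(8): x=d/(1+c['k1']*(x**2).sum(-1,keepdims=True))
    z=c['range_z'][...,None]; P=np.concatenate([x*z,z],-1)
    W=P@c['T'][:3,:3].T+c['T'][:3,3]; W[c['range_z']==0]=np.nan
    return W
def save(c,name,box=None,s=1):
    im=c['frame'][...,::-1]
    if box: u0,v0,u1,v1=box; im=im[v0:v1,u0:u1]
    cv2.imwrite('pics/'+name,cv2.resize(im,None,fx=s,fy=s,interpolation=cv2.INTER_CUBIC))
E
python3 - <<'E'
from h import *
a=grab('top');b=grab('scene');save(a,'top.png',s=1.4);save(b,'scene.png',s=1.4)
for c in(a,b):print(c['T'].round(3),c['fovy'],c['k1'])
print(bot.read_state())
E
```

```text
[[-0.016 -0.991  0.132  0.315]
 [-1.     0.013 -0.022  0.035]
 [ 0.02  -0.132 -0.991  1.603]
 [ 0.     0.     0.     1.   ]] 45.7743368799882 -0.13204413235109838
[[ 0.694 -0.338  0.636 -0.499]
 [-0.72  -0.343  0.603 -0.929]
 [ 0.014 -0.876 -0.481  0.868]
 [ 0.     0.     0.     1.   ]] 42.81734226665254 -0.12321170597318659
{'time_s': 0.1, 'joint_pos': array([ 1.61513551e+00,  3.59299789e-01,  1.11659254e-02, -3.39328333e-04,
       -1.22412300e+00, -2.88119993e-01]), 'qvel': array([ 0.00086501, -0.00115921,  0.00189752,  0.00068119,  0.00098989,
        0.00147542]), 'effort': array([-1.29323849e-03, -5.84163594e+01,  2.93750936e+01,  7.01550364e+00,
        1.01313181e-02, -6.07211655e-05]), 'tcp_pos': array([0.16282405, 0.65460911, 0.22572757]), 'ee_rot': array([ 9.92573255e-01, -1.21646105e-01, -3.64956265e-05,  7.46597618e-04]), 'ft_force': array([-1.11884028, -0.61457358,  0.4221719 ]), 'moment': array([-0.00681611,  0.00732922,  0.02509585]), 'finger_force': 0.0, 'grip_width': 0.08775686204342076}
```

View pics/top.png

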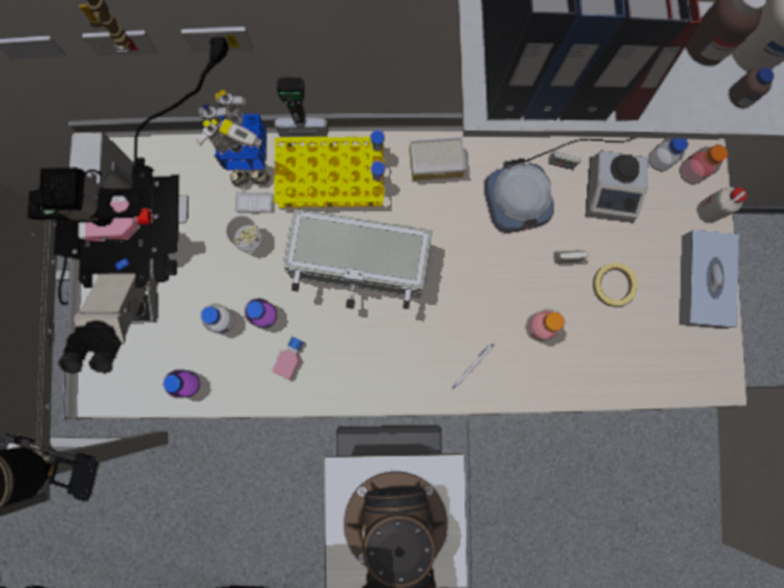

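View pics/scene.png

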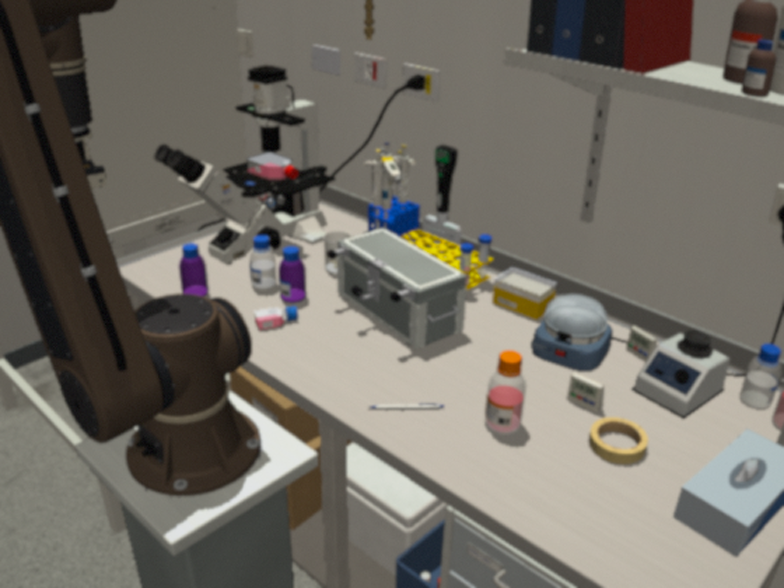

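The top view shows the chest at about (358,250) with the hasp grip at (350,302) and the lid tabs at (295,287) and (406,297). The clear, blue-capped bottle is at (215,318). The purple look-alikes are at (262,313) and (182,384). The tall orange-capped bottle is at (547,324), on the right, and the flask is at (288,358). The clear bottle fits the short bottle because it isn't purple and it stands opposite the tall one.

```bash
python3 - <<'E'
from h import *
c=load('top');W=cloud(c);b=load('scene');S=cloud(b)
def at(W,u,v,r=1):
    u=int(round(u/1.4));v=int(round(v/1.4));return np.nanmedian(W[v-r:v+r+1,u-r:u+r+1].reshape(-1,3),0).round(3)
for n,p in dict(clear=(215,317),purp1=(259,312),purp2=(180,383),tall=(552,321),flask=(288,362),beak=(247,237),tabL=(295,287),tabR=(406,297),grip=(350,303)).items(): print(n,at(W,*p))
for n,p in dict(clear=(262,243),purp=(290,254),purp2=(192,252),tall=(510,362),tabL=(370,262),grip=(366,290)).items(): print('s',n,at(S,*p))
# chest lid fit
m=(W[...,2]>.12)&(W[...,2]<.16)
v,u=np.where(m); k=(u>195)&(u<312)&(v>145)&(v<215)
P=W[v[k],u[k]]; print(len(P),cv2.minAreaRect((P[:,:2]*1000).astype(np.float32)),np.median(P[:,2]))
a=c['frame'][140:240,130:330];b2=b['frame'][155:260,120:340]
f=lambda x:cv2.resize(x,(640,300),interpolation=cv2.INTER_CUBIC)
cv2.imwrite('pics/crop.png',np.vstack([f(a),f(b2)])[...,::-1])
# bottle cap centroid from clouds, z>.07
for n,X,fr in(('t',W,c),('s',S,b)):
  for x0,y0 in((at(W,215,317)[:2]),(at(W,259,312)[:2]),(at(W,180,383)[:2])):
    k=(np.hypot(X[...,0]-x0,X[...,1]-y0)<.04)
    for lo,hi in((.01,.07),(.085,.12),(.12,.2)):
      q=X[k&(X[...,2]>lo)&(X[...,2]<hi)]
      if len(q):print(n,lo,len(q),q.min(0).round(3),q.max(0).round(3),q.mean(0).round(3))
E
```

```text
clear [0.461 0.378 0.125]
purp1 [0.469 0.285 0.128]
purp2 [0.318 0.455 0.115]
tall [ 0.439 -0.337  0.154]
flask [0.364 0.234 0.027]
beak [0.657 0.334 0.025]
tabL [0.52  0.206 0.139]
tabR [ 0.496 -0.029  0.136]
grip [0.49  0.091 0.101]
s clear [0.456 0.38  0.118]
s purp [0.463 0.285 0.122]
s purp2 [0.311 0.457 0.118]
s tall [ 0.422 -0.352  0.149]
s tabL [0.535 0.097 0.143]
s grip [0.543 0.122 0.059]
4533 ((581.7735595703125, 75.74459075927734), (301.950439453125, 176.12474060058594), 80.95077514648438) 0.142702730303641
t 0.01 85 [0.432 0.36  0.01 ] [0.491 0.4   0.069] [0.455 0.37  0.041]
t 0.085 157 [0.434 0.362 0.085] [0.493 0.418 0.12 ] [0.46  0.382 0.098]
t 0.12 128 [0.446 0.373 0.12 ] [0.482 0.413 0.134] [0.464 0.393 0.127]
t 0.01 64 [0.444 0.263 0.01 ] [0.503 0.307 0.07 ] [0.462 0.274 0.041]
t 0.085 155 [0.447 0.266 0.085] [0.504 0.322 0.12 ] [0.472 0.288 0.097]
t 0.12 124 [0.457 0.278 0.12 ] [0.493 0.314 0.137] [0.475 0.296 0.127]
t 0.01 96 [0.29  0.439 0.011] [0.35  0.462 0.068] [0.32  0.447 0.041]
t 0.085 158 [0.291 0.443 0.085] [0.349 0.491 0.12 ] [0.319 0.46  0.098]
t 0.12 118 [0.301 0.455 0.12 ] [0.336 0.489 0.137] [0.32  0.472 0.127]
s 0.01 297 [0.427 0.354 0.01 ] [0.489 0.41  0.069] [0.449 0.375 0.04 ]
s 0.085 165 [0.434 0.361 0.085] [0.486 0.413 0.12 ] [0.454 0.381 0.1  ]
s 0.12 56 [0.442 0.374 0.12 ] [0.482 0.411 0.132] [0.461 0.391 0.126]
s 0.01 319 [0.44  0.257 0.01 ] [0.504 0.314 0.07 ] [0.46  0.278 0.041]
s 0.085 174 [0.443 0.264 0.085] [0.498 0.315 0.12 ] [0.465 0.284 0.1  ]
s 0.12 60 [0.454 0.272 0.121] [0.494 0.313 0.131] [0.473 0.293 0.125]
s 0.01 292 [0.283 0.437 0.01 ] [0.345 0.482 0.07 ] [0.308 0.452 0.042]
s 0.085 171 [0.288 0.44  0.085] [0.344 0.489 0.119] [0.311 0.46  0.099]
s 0.12 59 [0.298 0.448 0.12 ] [0.335 0.492 0.129] [0.316 0.47  0.124]
```

View pics/crop.png

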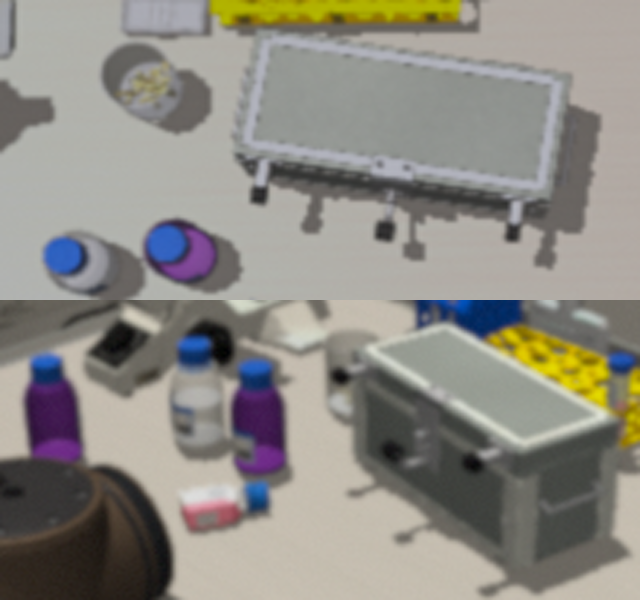

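The crop confirms it: the clear bottle with the blue cap stands left of the chest, next to its purple look-alike. Next I move above the hasp for a close look.

Request:
jog_arm([
  [0.03, -0.05, 0.02, 0, 0, 0],
  [0.055, -0.1, 0.04, 0, 0, 0],
  [0.08, -0.15, 0.06, 0, 0, 0],
  [0.105, -0.2, 0.07, 0, 0, 0],
  [0.13, -0.25, 0.07, 0, 0, 0],
  [0.155, -0.3, 0.07, 0, 0, 0],
  [0.18, -0.345, 0.07, 0, 0, 0],
  [0.205, -0.39, 0.07, 0, 0, 0],
], jaw=0.4)

```text
time_s: 0.9
tcp_pos: [0.344, 0.3077, 0.2962]
ee_rot: [0.993, -0.121, 0.0, -0.0]
ft_force: [0.4, 0.7, 0.4]
grip_width: 0.0525
finger_force: 0.0
```

Request:
jog_arm([
  [0.025, -0.04, 0, 0, 0, 0],
  [0.05, -0.08, 0, 0, 0, 0],
  [0.075, -0.12, 0, 0, 0, 0],
  [0.09, -0.15, 0, 0, 0, 0],
  [0.1, -0.175, 0, 0, 0, 0],
  [0.1, -0.175, 0, 0, 0, 0],
  [0.1, -0.175, 0, 0, 0, 0],
  [0.1, -0.175, 0, 0, 0, 0],
])

```text
time_s: 1.7
tcp_pos: [0.4435, 0.1352, 0.296]
ee_rot: [0.993, -0.121, -0.0, -0.0]
ft_force: [-0.2, -0.0, -0.1]
grip_width: 0.0523
finger_force: 0.0
```

```bash
python3 - <<'E'
from h import *
s=bot.read_state();print(s['time_s'],s['tcp_pos'],s['ee_rot'],s['joint_pos'].round(2),s['grip_width'])
c=grab('wrist');save(c,'w1.png',s=1.4);W=cloud(c)
print(c['T'].round(3))
P=W[(abs(W[...,2]-.142)<.004)];P=P[(P[:,0]<.75)&(P[:,0]>.4)]
print(len(P),cv2.minAreaRect((P[:,:2]*1000).astype(np.float32)))
t=cloud(load('top'));P=t[(t[...,2]>.13)&(t[...,2]<.155)];P=P[(P[:,0]>.52)&(P[:,0]<.68)&(P[:,1]>-.1)&(P[:,1]<.25)]
print(len(P),cv2.minAreaRect((P[:,:2]*1000).astype(np.float32)))
E
```

```text
1.7 [0.44346502 0.13515271 0.29596112] [ 9.92596002e-01 -1.21462606e-01 -1.11999953e-04 -1.14330179e-05] [ 0.72 -0.04 -0.31 -0.   -1.3   0.61] 0.052254217176526875
[[-0.241 -0.939 -0.246  0.509]
 [-0.97   0.233  0.061  0.117]
 [ 0.     0.254 -0.967  0.453]
 [ 0.     0.     0.     1.   ]]
25973 ((542.9876708984375, 84.03124237060547), (302.6481018066406, 104.3510513305664), 76.40438842773438)
4343 ((599.9542236328125, 71.81835174560547), (315.59014892578125, 159.92333984375), 89.97944641113281)
```

View pics/w1.png

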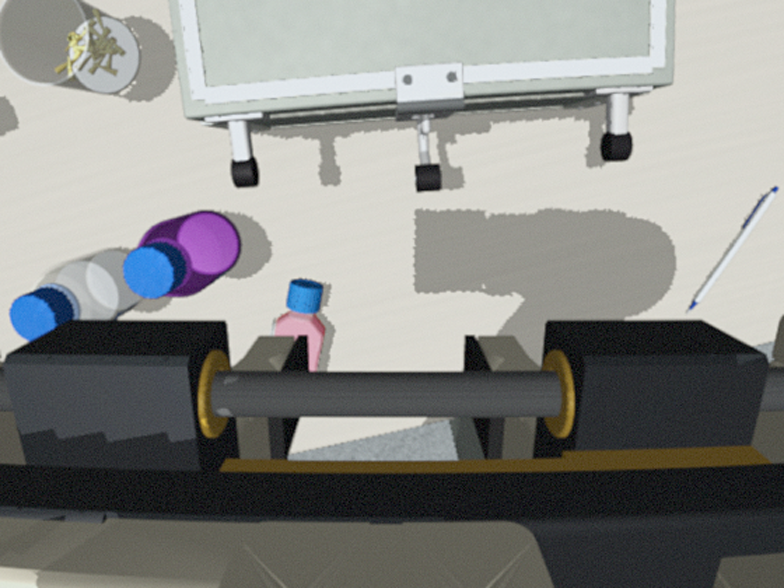

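The wrist view shows the roller at (428,177), the left tab at (244,172), the right tab at (616,146) and the hasp plate at (430,90).

```bash
python3 - <<'E'
from h import *
c=load('wrist');W=cloud(c);g=c['frame'].max(2)
for n,(u,v,z) in dict(grip=(428,177,.092),tabL=(244,172,.128),tabR=(616,146,.128)).items():
    u/=1.4;v/=1.4
    sl=np.s_[int(v)-14:int(v)+15,int(u)-14:int(u)+15]
    q=W[sl][(g[sl]<70)&(abs(W[sl][...,2]-z)<.02)]
    print(n,len(q),q.min(0).round(4),q.max(0).round(4),((q.min(0)+q.max(0))/2).round(4))
# lid front edge: min x per y at z~.142
P=W[abs(W[...,2]-.142)<.004]
ys=np.arange(-.03,.19,.01);pts=[]
for y in ys:
    k=abs(P[:,1]-y)<.005
    if k.sum()>20: pts.append((np.percentile(P[k,0],1),y))
pts=np.array(pts);print(pts.round(3).tolist());print(np.polyfit(pts[:,1],pts[:,0],1))
E
```

```text
grip 300 [0.4789 0.0827 0.095 ] [0.4979 0.1007 0.1025] [0.4884 0.0917 0.0987]
tabL 287 [0.5131 0.199  0.1243] [0.5307 0.2134 0.1382] [0.5219 0.2062 0.1313]
tabR 375 [ 0.4729 -0.0357  0.1194] [ 0.4916 -0.0204  0.1385] [ 0.4823 -0.028   0.1289]
[[0.506, -0.03], [0.516, -0.02], [0.521, -0.01], [0.523, 0.0], [0.524, 0.01], [0.526, 0.02], [0.528, 0.03], [0.53, 0.04], [0.531, 0.05], [0.532, 0.06], [0.527, 0.07], [0.529, 0.08], [0.53, 0.09], [0.532, 0.1], [0.542, 0.11], [0.544, 0.12], [0.545, 0.13], [0.547, 0.14], [0.549, 0.15], [0.55, 0.16], [0.552, 0.17], [0.553, 0.18]]
[0.18727683 0.51947901]
```

Request:
jog_arm([
  [0.022, -0.022, -0.02, 0, 0, 0.04],
  [0.0445, -0.0435, -0.06, 0, 0, 0.077],
  [0.0445, -0.0435, -0.1, 0, 0, 0.077],
  [0.0445, -0.0435, -0.14, 0, 0, 0.077],
  [0.0445, -0.0435, -0.175, 0, 0, 0.077],
  [0.0445, -0.0435, -0.2, 0, 0, 0.077],
  [0.0445, -0.0435, -0.217, 0, 0, 0.077],
  [0.0445, -0.0435, -0.217, 0, 0, 0.077],
])

```text
time_s: 2.55
tcp_pos: [0.4865, 0.0913, 0.0768]
ee_rot: [0.997, -0.083, -0.002, 0.001]
ft_force: [0.1, 0.4, 0.2]
grip_width: 0.0525
finger_force: 0.0
```

Request:
jog_arm([
  [0, 0, 0, 0, 0, 0],
  [0, 0, 0, 0, 0, 0],
  [0, 0, 0, 0, 0, 0],
  [0, 0, 0, 0, 0, 0],
  [0, 0, 0, 0, 0, 0],
  [0, 0, 0, 0, 0, 0],
], jaw=1, newtons=15)

```text
time_s: 3.15
tcp_pos: [0.489, 0.0929, 0.0797]
ee_rot: [0.997, -0.083, 0.001, -0.002]
ft_force: [-2.4, 8.2, 0.3]
grip_width: 0.0181
finger_force: 15.0
```

Request:
jog_arm([
  [-0.0114, 0.0019, 0.0136, 0, 0, 0],
  [-0.0195, 0.0033, 0.032, 0, 0, 0],
  [-0.022, 0.0037, 0.052, 0, 0, 0],
  [-0.0184, 0.0031, 0.0718, 0, 0, 0],
  [-0.0093, 0.0016, 0.0896, 0, 0, 0],
  [0.0046, -0.0008, 0.1039, 0, 0, 0],
  [0.0046, -0.0008, 0.1039, 0, 0, 0],
])

```text
time_s: 3.85
tcp_pos: [0.4958, 0.0918, 0.1853]
ee_rot: [0.997, -0.083, 0.003, -0.002]
ft_force: [0.7, 6.0, -0.8]
grip_width: 0.0175
finger_force: 15.0
```

Request:
jog_arm([
  [0.0176, -0.0029, 0.0095, 0, 0, 0],
  [0.037, -0.0062, 0.0133, 0, 0, 0],
  [0.0567, -0.0095, 0.0112, 0, 0, 0],
  [0.075, -0.0126, 0.0032, 0, 0, 0],
  [0.0878, -0.0148, -0.0074, 0, 0, 0],
  [0.0878, -0.0148, -0.0074, 0, 0, 0],
  [0.0878, -0.0148, -0.0074, 0, 0, 0],
])

```text
time_s: 4.55
tcp_pos: [0.5819, 0.077, 0.1754]
ee_rot: [0.997, -0.083, 0.001, -0.001]
ft_force: [0.8, 6.6, 0.5]
grip_width: 0.0177
finger_force: 15.0
```

Request:
jog_arm([
  [0, 0, 0, 0, 0, 0],
  [0, 0, 0, 0, 0, 0],
  [0, 0, 0, 0, 0, 0],
  [0, 0, 0.03, 0, 0, 0],
  [0, 0, 0.08, 0, 0, 0],
  [-0.03, 0.02, 0.12, 0, 0, 0],
  [-0.059, 0.06, 0.12, 0, 0, 0],
  [-0.059, 0.1, 0.12, 0, 0, 0],
], jaw=0.4)

```text
time_s: 5.35
tcp_pos: [0.5197, 0.1758, 0.2987]
ee_rot: [0.996, -0.084, 0.002, -0.002]
ft_force: [1.9, -1.1, 0.7]
grip_width: 0.0523
finger_force: 0.0
```

Request:
jog_arm([
  [0, 0.03, 0, 0, 0, 0],
  [0, 0.03, 0, 0, 0, 0],
  [0, 0.03, 0, 0, 0, 0],
  [0, 0.03, 0, 0, 0, 0],
])

```text
time_s: 5.75
tcp_pos: [0.5215, 0.205, 0.2955]
ee_rot: [0.997, -0.083, -0.0, 0.0]
ft_force: [0.1, 0.4, -0.3]
grip_width: 0.0527
finger_force: 0.0
```

```bash
python3 - <<'E'
from h import *
s=bot.read_state();print(s['time_s'],s['tcp_pos'],s['ft_force'])
c=grab('wrist');save(c,'w2.png',s=1.4);W=cloud(c)
g=c['frame'].max(2)
k=(g<70)&(np.hypot(W[...,0]-.522,W[...,1]-.207)<.025)&(abs(W[...,2]-.13)<.02)
q=W[k];print(len(q),q.min(0).round(4),q.max(0).round(4),((q.min(0)+q.max(0))/2).round(4))
E
```

```text
5.75 [0.5214851  0.20499213 0.29554591] [ 0.09739159  0.38187389 -0.33349242]
222 [0.5147 0.2002 0.1324] [0.5313 0.2142 0.1381] [0.523  0.2072 0.1353]
```

View pics/w2.png

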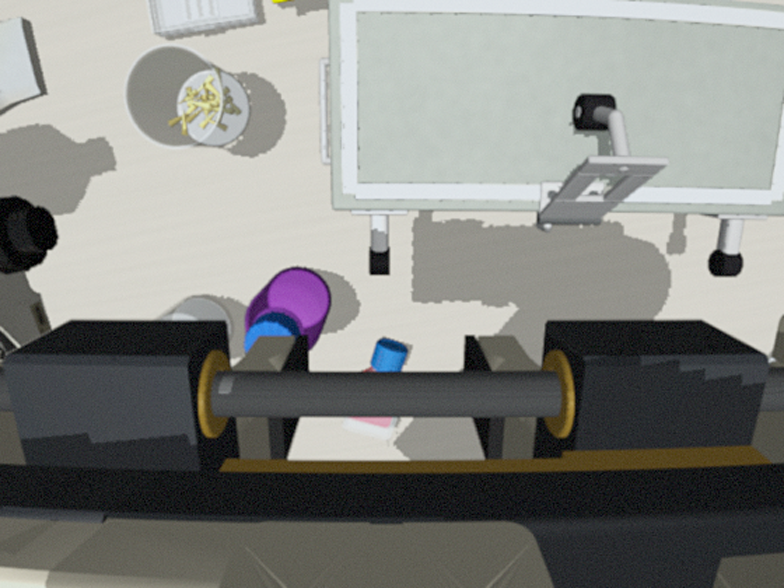

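The hasp is folded back over the lid, with its roller at (595,112). The left tab sits at (380,262), where I expected it.

Request:
jog_arm([
  [0.001, 0.002, -0.04, 0, 0, 0],
  [0.001, 0.002, -0.08, 0, 0, 0],
  [0.001, 0.002, -0.12, 0, 0, 0],
  [0.001, 0.002, -0.15, 0, 0, 0],
  [0.001, 0.002, -0.172, 0, 0, 0],
  [0.001, 0.002, -0.183, 0, 0, 0],
  [0.001, 0.002, -0.183, 0, 0, 0],
])

```text
time_s: 6.5
tcp_pos: [0.5222, 0.2065, 0.1114]
ee_rot: [0.996, -0.084, -0.001, 0.001]
ft_force: [0.1, -0.4, -0.3]
grip_width: 0.0523
finger_force: 0.0
```

Request:
jog_arm([
  [0, 0, 0, 0, 0, 0],
  [0, 0, 0, 0, 0, 0],
  [0, 0, 0, 0, 0, 0],
  [0, 0, 0, 0, 0, 0],
  [0, 0, 0, 0, 0, 0],
  [0, 0, 0, 0, 0, 0],
], jaw=1, newtons=30)

```text
time_s: 7.1
tcp_pos: [0.523, 0.2091, 0.113]
ee_rot: [0.997, -0.083, 0.001, -0.001]
ft_force: [-0.9, 6.1, -0.1]
grip_width: 0.0139
finger_force: 30.0
```

```bash
python3 - <<'E'
import numpy as np
r=np.hypot(.165,.013);a0=np.arctan2(.013,.165)
ex=np.array([.986,-.166]);prev=np.zeros(3);n=16
for i in range(1,n+1):
    a=a0+1.62*i/n;d=.165-r*np.cos(a);z=r*np.sin(a)-.013
    p=np.array([*(ex*d),z]);print(i,(p-prev).round(4).tolist())
    if i%8==0: prev=p
E
```

```text
1 [0.0021, -0.0004, 0.0166]
2 [0.0059, -0.001, 0.0329]
3 [0.0113, -0.0019, 0.0488]
4 [0.0182, -0.0031, 0.064]
5 [0.0266, -0.0045, 0.0784]
6 [0.0364, -0.0061, 0.0919]
7 [0.0475, -0.008, 0.1043]
8 [0.0598, -0.0101, 0.1155]
9 [0.0133, -0.0022, 0.0099]
10 [0.0276, -0.0046, 0.0184]
11 [0.0426, -0.0072, 0.0253]
12 [0.0582, -0.0098, 0.0307]
13 [0.0743, -0.0125, 0.0345]
14 [0.0907, -0.0153, 0.0366]
15 [0.1072, -0.0181, 0.037]
16 [0.1237, -0.0208, 0.0357]
```

Request:
jog_arm([
  [0.0021, -0.0004, 0.0166, 0, 0, 0],
  [0.0059, -0.001, 0.0329, 0, 0, 0],
  [0.0113, -0.0019, 0.0488, 0, 0, 0],
  [0.0182, -0.0031, 0.064, 0, 0, 0],
  [0.0266, -0.0045, 0.0784, 0, 0, 0],
  [0.0364, -0.0061, 0.0919, 0, 0, 0],
  [0.0475, -0.008, 0.1043, 0, 0, 0],
  [0.0598, -0.0101, 0.1155, 0, 0, 0],
])

```text
time_s: 7.9
tcp_pos: [0.5821, 0.1989, 0.228]
ee_rot: [0.997, -0.083, -0.001, -0.001]
ft_force: [0.6, 5.8, -4.6]
grip_width: 0.0138
finger_force: 30.0
```

Request:
jog_arm([
  [0.0133, -0.0022, 0.0099, 0, 0, 0],
  [0.0276, -0.0046, 0.0184, 0, 0, 0],
  [0.0426, -0.0072, 0.0253, 0, 0, 0],
  [0.0582, -0.0098, 0.0307, 0, 0, 0],
  [0.0743, -0.0125, 0.0345, 0, 0, 0],
  [0.0907, -0.0153, 0.0366, 0, 0, 0],
  [0.1072, -0.0181, 0.037, 0, 0, 0],
  [0.1237, -0.0208, 0.0357, 0, 0, 0],
])

```text
time_s: 8.7
tcp_pos: [0.707, 0.1774, 0.2647]
ee_rot: [0.997, -0.083, 0.001, -0.001]
ft_force: [0.3, 2.0, 3.0]
grip_width: 0.0141
finger_force: 30.0
```

Request:
jog_arm([
  [0, 0, 0, 0, 0, 0],
  [0, 0, 0, 0, 0, 0],
])

```text
time_s: 8.9
tcp_pos: [0.7075, 0.1773, 0.2646]
ee_rot: [0.997, -0.083, 0.001, -0.001]
ft_force: [2.2, 1.5, 4.3]
grip_width: 0.0141
finger_force: 30.0
```

Request:
jog_arm([
  [0, 0, 0, 0, 0, 0],
  [0, 0, 0, 0, 0, 0],
  [0, 0, 0, 0, 0, 0],
  [0, 0, 0.04, 0, 0, 0],
  [0, 0, 0.08, 0, 0, 0],
  [-0.02, 0.02, 0.09, 0, 0, 0],
  [-0.06, 0.04, 0.09, 0, 0, 0],
  [-0.1, 0.06, 0.09, 0, 0, 0],
], jaw=0.4)

```text
time_s: 9.7
tcp_pos: [0.6049, 0.2369, 0.3531]
ee_rot: [0.996, -0.084, -0.0, 0.0]
ft_force: [-0.7, 1.4, 0.2]
grip_width: 0.0526
finger_force: 0.0
```

Request:
jog_arm([
  [-0.04, 0.025, 0, 0, 0, 0],
  [-0.08, 0.05, 0, 0, 0, 0],
  [-0.12, 0.075, 0, 0, 0, 0],
  [-0.16, 0.1, -0.01, 0, 0, 0],
  [-0.2, 0.125, -0.02, 0, 0, 0],
  [-0.24, 0.15, -0.04, 0, 0, 0],
  [-0.24, 0.15, -0.05, 0, 0, 0],
  [-0.24, 0.15, -0.05, 0, 0, 0],
])

```text
time_s: 10.5
tcp_pos: [0.3645, 0.3864, 0.3024]
ee_rot: [0.997, -0.082, -0.001, 0.001]
ft_force: [0.4, -0.4, -0.5]
grip_width: 0.0525
finger_force: 0.0
```

```bash
python3 - <<'E'
from h import *
s=bot.read_state();print(s['time_s'],s['tcp_pos'],s['ee_rot'].round(3))
c=grab('wrist');b=grab('scene');W=cloud(c)
f=cv2.resize(c['frame'],(560,420)); 
cv2.imwrite('pics/w3.png',np.vstack([cv2.resize(c['frame'],(400,300)),cv2.resize(b['frame'][100:310,130:410],(400,300))])[...,::-1])
for lo,hi in((.02,.075),(.085,.12),(.118,.135)):
  q=W[(np.hypot(W[...,0]-.462,W[...,1]-.39)<.045)&(W[...,2]>lo)&(W[...,2]<hi)]
  print(lo,len(q),np.percentile(q,2,0).round(4),np.percentile(q,98,0).round(4))
hs=cv2.cvtColor(c['frame'],cv2.COLOR_RGB2HSV)
k=(hs[...,0]>100)&(hs[...,0]<118)&(hs[...,1]>150)&(np.hypot(W[...,0]-.462,W[...,1]-.39)<.045)&(W[...,2]>.118)
q=W[k];print('cap top',len(q),q.mean(0),q.min(0),q.max(0))
S=cloud(b);a=.1666;d=S-[.6007,.0725,0]
X=d[...,0]*np.cos(a)-d[...,1]*np.sin(a);Y=d[...,0]*np.sin(a)+d[...,1]*np.cos(a);Z=S[...,2]
k=(abs(Y)<.14)&(Z>.16)&(Z<.35)&(X>0)&(X<.2);x,z=X[k],Z[k];print('lid pts',k.sum(),[(round(t,2),np.median(x[abs(z-t)<.01]).round(3)) for t in(.18,.2,.22,.24)])
E
```

```text
10.5 [0.36446766 0.38642345 0.30242255] [ 0.997 -0.082 -0.001  0.001]
0.02 23 [0.433  0.367  0.0334] [0.4458 0.4065 0.0747]
0.085 1253 [0.4372 0.3656 0.0857] [0.4905 0.4189 0.1069]
0.118 1399 [0.4471 0.3759 0.1236] [0.4805 0.4094 0.1274]
cap top 1295 [0.4638342  0.39226399 0.12572694] [0.44587392 0.37438058 0.11970964] [0.48213714 0.41005892 0.12826982]
lid pts 1644 [(0.18, np.float64(0.1)), (0.2, np.float64(0.104)), (0.22, np.float64(0.107)), (0.24, np.float64(0.095))]
```

View pics/w3.png

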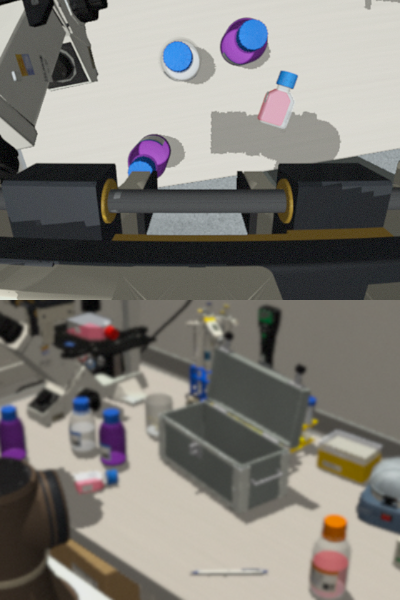

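The wrist view (top half) shows the clear bottle's cap at (178,57), next to the purple one at (247,38). The scene view (bottom half) shows the lid open and leaning back. I'll check the clearance to the microscope before going down.

```bash
python3 - <<'E'
from h import *
for n in('top','scene','wrist'):
    W=cloud(load(n));k=(W[...,2]>.13)&(W[...,2]<.6)&(W[...,1]>.43)&(W[...,1]<.75)&(abs(W[...,0]-.464)<.08)
    q=W[k];print(n,len(q),np.percentile(q,[0,2],0).round(3) if len(q) else '')
E
```

```text
top 2138 [[0.384 0.507 0.131]
 [0.387 0.524 0.16 ]]
scene 1020 [[0.384 0.504 0.13 ]
 [0.387 0.516 0.134]]
wrist 19369 [[0.384 0.43  0.13 ]
 [0.388 0.431 0.142]]
```

The gripper body would clear the microscope by only about 10 mm. I'll turn the wrist so its long side lies away from it.

Request:
jog_arm([
  [0.015, 0.001, 0, 0, 0, -0.145],
  [0.03, 0.002, 0, 0, 0, -0.29],
  [0.045, 0.003, 0, 0, 0, -0.435],
  [0.06, 0.004, -0.01, 0, 0, -0.58],
  [0.075, 0.005, -0.02, 0, 0, -0.725],
  [0.09, 0.006, -0.03, 0, 0, -0.87],
  [0.0995, 0.006, -0.04, 0, 0, -1.015],
  [0.0995, 0.006, -0.06, 0, 0, -1.15],
])

```text
time_s: 11.4
tcp_pos: [0.4689, 0.3922, 0.2449]
ee_rot: [0.788, -0.615, 0.0, -0.001]
ft_force: [0.0, -0.6, -0.4]
grip_width: 0.0528
finger_force: 0.0
```

Request:
jog_arm([
  [0, 0, -0.03, 0, 0, 0],
  [0, 0, -0.07, 0, 0, 0],
  [0, 0, -0.1, 0, 0, 0],
  [0, 0, -0.125, 0, 0, 0],
  [0, 0, -0.145, 0, 0, 0],
  [0, 0, -0.158, 0, 0, 0],
  [0, 0, -0.158, 0, 0, 0],
  [0, 0, -0.158, 0, 0, 0],
])

```text
time_s: 12.2
tcp_pos: [0.4666, 0.3928, 0.0866]
ee_rot: [0.791, -0.612, 0.0, -0.0]
ft_force: [-0.4, -0.6, 0.8]
grip_width: 0.0527
finger_force: 0.0
```

Request:
jog_arm([
  [0, 0, 0, 0, 0, 0],
  [0, 0, 0, 0, 0, 0],
  [0, 0, 0, 0, 0, 0],
  [0, 0, 0, 0, 0, 0],
  [0, 0, 0, 0, 0, 0],
  [0, 0, 0, 0, 0, 0],
], jaw=1, newtons=25)

```text
time_s: 12.8
tcp_pos: [0.4658, 0.3931, 0.0867]
ee_rot: [0.791, -0.612, 0.0, -0.001]
ft_force: [-1.3, -0.0, 5.4]
grip_width: 0.0365
finger_force: 25.0
```

Request:
jog_arm([
  [0, 0, 0.01, 0, 0, 0],
  [0, 0, 0.03, 0, 0, 0],
  [0, 0, 0.055, 0, 0, 0],
  [0, 0, 0.08, 0, 0, 0],
  [0, 0, 0.11, 0, 0, 0],
  [0, 0, 0.14, 0, 0, 0],
  [0, 0, 0.16, 0, 0, 0],
  [0, 0, 0.165, 0, 0, 0],
], newtons=30)

```text
time_s: 13.6
tcp_pos: [0.4662, 0.3934, 0.2538]
ee_rot: [0.791, -0.612, -0.0, -0.002]
ft_force: [0.3, 0.4, -2.6]
grip_width: 0.0372
finger_force: 30.0
```

Request:
jog_arm([
  [0.008, -0.015, 0, 0, 0, 0.07],
  [0.018, -0.04, 0, 0, 0, 0.16],
  [0.03, -0.065, 0, 0, 0, 0.26],
  [0.042, -0.09, 0, 0, 0, 0.36],
  [0.054, -0.115, 0, 0, 0, 0.46],
  [0.066, -0.14, 0, 0, 0, 0.56],
  [0.078, -0.17, 0, 0, 0, 0.66],
  [0.09, -0.195, 0, 0, 0, 0.76],
])

```text
time_s: 14.4
tcp_pos: [0.5552, 0.1961, 0.2495]
ee_rot: [0.962, -0.273, -0.001, 0.001]
ft_force: [0.3, 0.7, -2.0]
grip_width: 0.0368
finger_force: 30.0
```

Request:
jog_arm([
  [0.01, -0.02, 0, 0, 0, 0.09],
  [0.02, -0.045, 0, 0, 0, 0.18],
  [0.03, -0.07, 0, 0, 0, 0.27],
  [0.04, -0.09, 0, 0, 0, 0.35],
  [0.046, -0.106, 0, 0, 0, 0.39],
  [0.046, -0.106, 0, 0, 0, 0.39],
  [0.046, -0.106, 0, 0, 0, 0.39],
])

```text
time_s: 15.1
tcp_pos: [0.6011, 0.0914, 0.2496]
ee_rot: [0.996, -0.084, -0.001, 0.0]
ft_force: [0.7, 1.0, -1.6]
grip_width: 0.0368
finger_force: 30.0
```

```bash
python3 - <<'E'
from h import *
s=bot.read_state();print(s['time_s'],s['tcp_pos'],s['ee_rot'].round(3),s['grip_width'],s['ft_force'].round(1))
b=grab('scene');c=grab('wrist')
cv2.imwrite('pics/s4.png',np.hstack([cv2.resize(b['frame'][60:300,150:470],(400,300)),cv2.resize(c['frame'],(400,300))])[...,::-1])
E
```

```text
15.1 [0.60106753 0.09141128 0.24962129] [ 0.996 -0.084 -0.001  0.   ] 0.036813080840003204 [ 0.7  1.  -1.6]
```

View pics/s4.png

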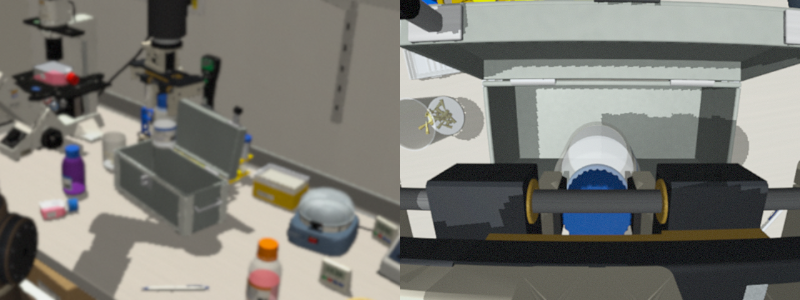

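The bottle is held upright over the open bay, with the lid well clear behind it. Lowering now.

Request:
jog_arm([
  [0, 0, -0.03, 0, 0, 0],
  [0, 0, -0.06, 0, 0, 0],
  [0, 0, -0.09, 0, 0, 0],
  [0, 0, -0.115, 0, 0, 0],
  [0, 0, -0.132, 0, 0, 0],
  [0, 0, -0.142, 0, 0, 0],
  [0, 0, -0.146, 0, 0, 0],
  [0, 0, -0.146, 0, 0, 0],
])

```text
time_s: 16.0
tcp_pos: [0.6016, 0.0921, 0.1048]
ee_rot: [0.997, -0.083, -0.0, 0.0]
ft_force: [0.7, -0.8, -1.3]
grip_width: 0.0364
finger_force: 30.0
```

Request:
jog_arm([
  [0, 0, -0.002, 0, 0, 0],
  [0, 0, -0.004, 0, 0, 0],
  [0, 0, -0.004, 0, 0, 0],
  [0, 0, -0.004, 0, 0, 0],
])

```text
time_s: 16.4
tcp_pos: [0.6017, 0.0917, 0.1011]
ee_rot: [0.997, -0.083, 0.0, -0.0]
ft_force: [0.9, -0.6, -1.9]
grip_width: 0.0365
finger_force: 30.0
```

Request:
jog_arm([
  [0, 0, -0.0015, 0, 0, 0],
  [0, 0, -0.003, 0, 0, 0],
  [0, 0, -0.004, 0, 0, 0],
  [0, 0, -0.004, 0, 0, 0],
])

```text
time_s: 16.8
tcp_pos: [0.6017, 0.0917, 0.0969]
ee_rot: [0.997, -0.083, 0.0, 0.0]
ft_force: [-1.1, -0.7, -0.2]
grip_width: 0.0365
finger_force: 30.0
```

Request:
jog_arm([
  [0, 0, -0.001, 0, 0, 0],
  [0, 0, -0.001, 0, 0, 0],
])

```text
time_s: 17.0
tcp_pos: [0.6021, 0.0916, 0.0968]
ee_rot: [0.997, -0.083, 0.001, 0.0]
ft_force: [-2.0, -0.9, 5.3]
grip_width: 0.0362
finger_force: 30.0
```

Request:
jog_arm([
  [0, 0, 0, 0, 0, 0],
  [0, 0, 0, 0, 0, 0],
  [0, 0, 0, 0, 0, 0],
  [0, 0, 0, 0, 0, 0],
], jaw=0.35)

```text
time_s: 17.4
tcp_pos: [0.6016, 0.0918, 0.0957]
ee_rot: [0.997, -0.083, -0.0, 0.0]
ft_force: [-0.3, 0.5, -0.5]
grip_width: 0.0561
finger_force: 0.0
```

Request:
jog_arm([
  [0, 0, 0.02, 0, 0, 0],
  [0, 0, 0.05, 0, 0, 0],
  [0, 0, 0.09, 0, 0, 0],
  [0, 0, 0.13, 0, 0, 0],
  [0, 0, 0.17, 0, 0, 0],
  [-0.04, 0, 0.21, 0, 0, 0],
  [-0.08, 0, 0.23, 0, 0, 0],
  [-0.12, 0, 0.23, 0, 0, 0],
])

```text
time_s: 18.2
tcp_pos: [0.4818, 0.0919, 0.3291]
ee_rot: [0.997, -0.083, 0.002, -0.001]
ft_force: [0.1, 1.5, 0.1]
grip_width: 0.057
finger_force: 0.0
```

Request:
jog_arm([
  [-0.03, 0, 0, 0, 0, 0],
  [-0.03, 0, 0, 0, 0, 0],
  [-0.03, 0, 0, 0, 0, 0],
])

```text
time_s: 18.5
tcp_pos: [0.4513, 0.0919, 0.3265]
ee_rot: [0.997, -0.083, 0.001, -0.001]
ft_force: [-0.3, -0.4, 0.1]
grip_width: 0.0568
finger_force: 0.0
```

```bash
python3 - <<'E'
from h import *
s=bot.read_state();print(s['time_s'],s['tcp_pos'],s['ft_force'].round(1))
b=grab('scene');c=grab('wrist');W=cloud(c)
cv2.imwrite('pics/s5.png',np.hstack([cv2.resize(b['frame'][60:300,150:470],(400,300)),cv2.resize(c['frame'],(400,300))])[...,::-1])
hs=cv2.cvtColor(c['frame'],cv2.COLOR_RGB2HSV)
k=(hs[...,0]>100)&(hs[...,0]<118)&(hs[...,1]>150)&(np.hypot(W[...,0]-.602,W[...,1]-.092)<.04)&(W[...,2]>.125)
q=W[k];print('cap top',len(q),q.mean(0),q.min(0),q.max(0))
E
```

```text
18.5 [0.45132338 0.09187544 0.3265328 ] [-0.3 -0.4  0.1]
cap top 1339 [0.59854117 0.08922638 0.13542178] [0.58129333 0.0716623  0.12527782] [0.6173241  0.10699328 0.13893521]
```

View pics/s5.png

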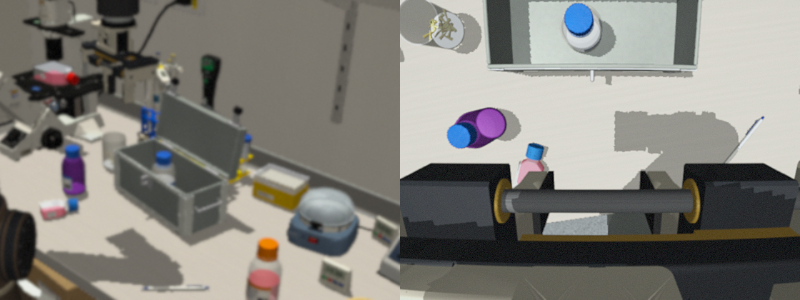

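The bottle stands upright in the bay, its cap top about 136 mm above the bench. The lid is open, the gripper is clear and nothing else has moved. Handing in.

```bash
python3 -c "
from cell import bot
print(bot.hand_in())"
```

```text
the job is handed in; nothing more can be done
None
```

The job is handed in at about 18.5 s of the 69 s allowed: the short clear bottle stands upright on the chest floor, the lid is open, and no other object was seen to move. I last saw the hasp folded back just before I raised the lid. The hand-in call gave no verdict.

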